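# Hang the dipping basket and tuck the drip strip under the flap

### The arm

A 6-joint arm with a two-finger parallel gripper is mounted at the origin on a cart in front of the work surface, level with it; the furniture and walls round the work are solid. World frame = base frame: x ahead of the robot, y to its left, z up, the work surface at z = 0. Lengths are in m, angles in rad, forces in N, time in s.
With the tool pointing down it reaches from about 0.325 to 0.9 m from the base axis. Payload 6.1 kg.
Tool frame: the origin (TCP) lies on the centre line of the jaws, within the pads' length; the fingertips stand 22 mm ahead of it and the grasp point (between the pads) lies 3 mm ahead of it; y points along the fingers, x is the direction in which the jaws open and shut, and the axes are right-handed (so a half turn about y gives the same grasp; the last joint's range is limited). The gripper opens to 85 mm and grips with 20 to 120 N. Pads are 22 mm wide; open, the fingers measure 114 mm over their backs; the gripper's body (76 mm by 85 mm) begins 54 mm behind the grasp point. The pads swing forward as they close: fully open they stand 13 mm farther back than shut.
Start: joints at [1.193, 0.22, 1.526, -0, 1.395, -0.126], TCP at [0.156, 0.605, 0.253] pointing down, gripper open.
Joint ranges: [-2.98, 2.98], [-0.91, 2.08], [0.09, 2.57], [-1.24, 4.39], [0.2, 2.65], [-2.68, 2.68]. Speed limits (rad/s): [2.57, 2.57, 3.01, 3.14, 3.14, 3.14].

### API

Orientations are given as a unit quaternion [x, y, z, w].
In Python, from bench import bot, vision gives the robot as it stands.
- The arm moves only by the tool apply_moves, never from a script. Its arguments are lists of equal length, an entry for each row: "hand": the closure in counts, from 0 (fully open) to 255 (shut); "xyz": the shift along the tool's x, y, z in units of 60 mm (1.0 is 60 mm), a list of three; "delta_rot": the turn, a rotation vector about the tool's x, y, z in units of 6 degrees (1.0 is 6 degrees), a list of three. In form: {"hand": [hand, ...], "xyz": [[x, y, z], ...], "delta_rot": [[wx, wy, wz], ...]}. A call has 1 to 12 rows; each row shifts and turns the commanded pose from where the row before left it, along the tool's axes as they then stand; what a row does not reach is not made up. A row lasts 1/8 s, in which the tool goes at most 62.5 mm and 10.7 degrees, less where a joint would pass 70% of its speed; a pose out of reach is approached as far as the arm can. A call is refused whole if a number of a shift passes 1 or a number of a turn 1, either way. A call with a gripper value outside its range is refused whole. The fingers move at their own pace and stop on an object; "squeeze" is the grip in N (left out, the last holds). Time passes only in rows, so rows that do not move let the fingers close. It gives the time, the measured TCP pose, the force and the opening at its end, in the units of the state.
- bot.get_obs(): the state, without advancing time (a new reading comes with each control period).
- vision.snapshot(name): name is "side" or "top" or "wrist"; returns (picture, depth): 480x640x3 uint8, red, green, blue; 480x640 float32, m along the optical axis (not along the pixel's ray), 0 where there is no reading.
- vision.camera_params(name): a dict with "intrinsics" (3x3 intrinsics, pixels), "rvec" (rotation vector, rad) and "tvec" (3), from world to camera coordinates, as OpenCV has them. Camera axes: x right, y down, z forward; pixel columns grow to the right and rows downward; lengths in m; the calibration is good to about 2 mm. A picture is of the moment at which its call begins: read the wrist's pose just before it. camera_params takes no time and is no camera call; for the wrist camera it gives the pose at the moment of the call.
- bot.sign_off(): hands the job in, once; it reports no verdict.
The state is a dict: "t": time; "joints": joint angles; "qvel": joint speeds; "joint_efforts": joint torques, N m; "tool_pos": TCP position; "tcp_rot": TCP orientation; "contact_force": force on the tool from outside, world axes, zero at the start; "wrist_torque": the same for the moment, N m; "opening": finger opening in m.
Only numpy, scipy, OpenCV 4.12 (cv2) and the standard library are available. Lean on these libraries where they do the work, as an engineer would, in place of code of your own. Each camera call takes 0.05 s, during which the arm holds its last target.

### The job

Clear the draining board by hanging the small steel dipping basket by its wire handle on the hook of the stand, and let go of it. Then take the steel drip strip by its upright grip bar, slide its long thin edge about 2 cm under the hinged flap of the draining board, square to it and centred on it, without lifting the flap. Finish while still holding the strip pressed down flat on the board (a firm push of about 10 N), leaving the other glassware and tools where they are.

Things in the scene. Friction and masses are not known exactly. Their poses are not given: they have to be found in the camera images.
- board: Draining board, fixed: white plastic slab 220 mm (x) by 150 mm (y) by 12 mm thick. Origin at the centre of its underside; its x points from its front edge (x = -110 mm) to the hinge of its flap, z up. Its front half (x < 0) is bare apart from the basket that stands there at the start.
- lap_line (a point): Point on the board's top face (12 mm over the worktop) right under the middle of the flap's free front edge; axes as the board's: x points in under the flap, y along the edge. The flap, a 3 mm steel plate 130 mm wide, reaches from here 96 mm back to its hinge; its underside is 9 mm above the board. Small rubber pads carry it 47 mm behind the edge, beyond the width of the strip.
- flap (a joint): Hinge of the flap in rad: 0 as it lies shut, grows as its front edge rises (0.01 rad is about 1 mm). It is light (0.12 kg) and free, falls back by itself.
- hook: Hook stand, fixed: steel foot 110 by 80 mm, 10 mm high, a round post of 12 mm diameter at its x = +45 mm, and a bent rod of 8 mm diameter at the post's top, running to -x of the stand and turned up at its end. Origin on the worktop under the stand, z up. Post top at 170 mm.
- hook_seat (a point): Where the handle comes to hang: top of the hook's rod, 170 mm above the worktop, 59 mm from the face of the post. Axes as the stand's: the rod runs along x, its upturned end is 14 mm off on the -x side and its tip stands 18 mm above this point.
- basket_grip (a point): Centre of the grip block on top of the dipping basket (16 by 16 mm, 40 mm high, grip it from above). The basket: open steel cup 50 by 50 by 45 mm, from whose y sides a wire handle 6 mm thick rises and crosses over the cup along y. Axes as the basket's: z up, y along the handle. This point is 127 mm above the basket's underside; basket with block is 147 mm high. 0.1 to 0.16 kg.
- bail_peak (a point): Underside of the middle of the basket's wire handle, where the hook takes it; 25 mm below basket_grip and 57 mm above the cup's rim. Either side, the handle slopes down 13 mm in 26 mm, so that it centres itself on the hook.
- basket: The dipping basket of basket_grip; origin at the centre of its underside.
- strip_grip (a point): Centre of the upright grip bar of the drip strip: bar 12 mm thick (x), 60 mm long (y), from 4 to 54 mm above the strip's underside; this point 29 mm above the underside. The strip: flat steel plate 4 mm thick, 95 mm (x) by 100 mm (y), with a low bead (10 mm high) at its near end. x points from the bar to the thin edge that goes under the flap, 65 mm away; the plate ends 30 mm behind the bar. 0.12 to 0.2 kg.
- strip_edge_left (a point): Left end (+y) of the strip's thin edge, on its underside: 65 mm along x and 50 mm along y from the bar.
- strip_edge_right (a point): Right end (-y) of the strip's thin edge, on its underside.
- strip: The drip strip of strip_grip; origin on its underside below the middle of the bar.
- beaker: Bystander: glass beaker, 59 mm across, 82 mm high; origin under its centre. Leave alone.
- plastic_cup: Bystander: clear plastic cup, 61 mm across, 88 mm high; origin under its centre. Leave alone.
- sample_cup: Bystander: small sample cup with a lid, 35 by 43 by 24 mm; origin under its centre. Leave alone.
- tweezers: Bystander: steel tweezers lying flat, 122 mm long, 9 mm high; origin under their centre. Leave alone.

How it is judged:
By the outcome, as a careful person would: the job done as asked, in the order asked, and still so for the second after the job is handed in, while the arm keeps its last pose, push and grip.
It also fails if it takes over 58 s, if anything falls off the work surface, if the arm or the gripper's body presses on something with over 40 N, if the wrist force passes 120 N, or if a joint passes its speed limit or range.

## Working session

There is one attempt and no reset: what is moved stays moved. The work goes in short steps, Python scripts to look and compute and a tool call to move; the robot and the scene stay as the last step left them, time stands still between calls to the robot, and variables do not carry over. Pictures are saved under pics/ and viewed, and the job is handed in when it is done.

Besides the shell and the picture viewer there is one more tool, called after "Emit:" as name(argument=value, ...) on one line, values as JSON. apply_moves: Moves the arm, as the interface text tells. Its arguments: {"type":"object","properties":{"hand":{"type":"array"},"xyz":{"type":"array"},"delta_rot":{"type":"array"},"squeeze":{"type":"number"}},"required":["hand","xyz","delta_rot"]}

```bash
mkdir -p pics; ls
python3 - <<'E'
from bench import bot, vision
import cv2, numpy as np
o=bot.get_obs(); print({k:np.round(v,3).tolist() for k,v in o.items()})
for n in ("side","top","wrist"):
    p=vision.camera_params(n); print(n,np.round(p["intrinsics"],1).tolist(),np.round(p["rvec"],4),np.round(p["tvec"],4))
    im,d=vision.snapshot(n); cv2.imwrite(f"pics/{n}0.png",im[:,:,::-1]); np.savez(f"pics/{n}0.npz",im=im,d=d,**p)
E
```

```text
pics
{'t': 0.0, 'joints': [1.193, 0.221, 1.528, 0.0, 1.395, -0.126], 'qvel': [0.001, 0.001, 0.0, 0.001, -0.002, -0.001], 'joint_efforts': [-0.001, -49.688, -38.94, -0.0, 0.011, -0.0], 'tool_pos': [0.156, 0.605, 0.252], 'tcp_rot': [0.559, 0.433, -0.434, -0.558], 'contact_force': [-0.033, 0.391, 0.493], 'wrist_torque': [0.004, -0.006, 0.013], 'opening': 0.085}
side [[460.5, 0.0, 315.4], [0.0, 460.5, 240.6], [0.0, 0.0, 1.0]] [ 2.0121 -0.2701  0.1892] [-0.549   0.1787  0.726 ]
top [[579.5, 0.0, 321.6], [0.0, 579.5, 249.6], [0.0, 0.0, 1.0]] [ 2.1396 -2.0908  0.2213] [0.0217 0.6029 1.2065]
wrist [[337.2, 0.0, 314.8], [0.0, 337.2, 240.9], [0.0, 0.0, 1.0]] [-2.2865 -1.7743 -0.2642] [-0.6246 -0.0369  0.3792]
```

View pics/side0.png

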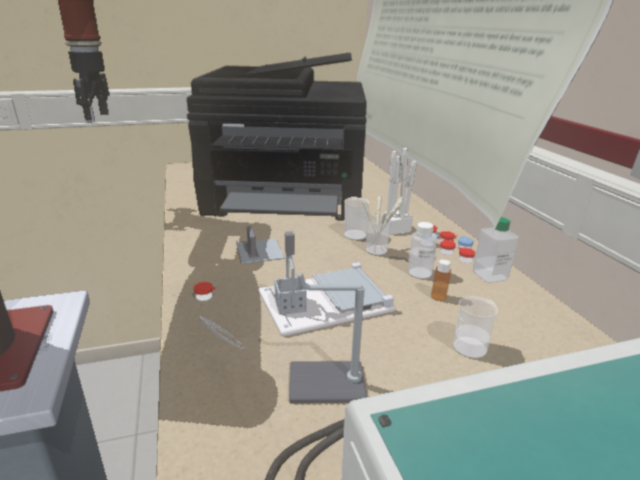

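View pics/top0.png

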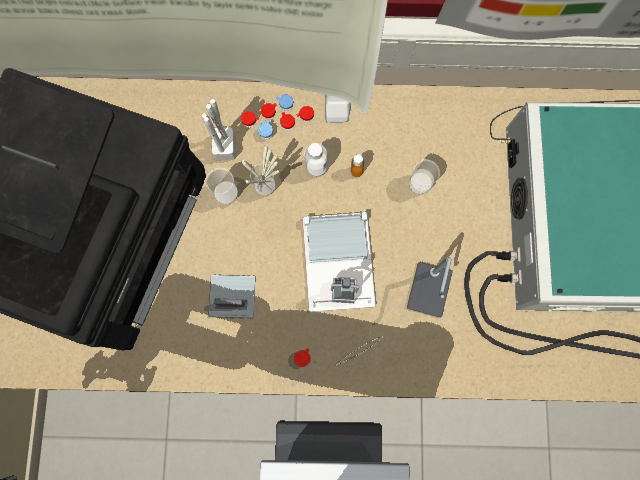

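View pics/wrist0.png

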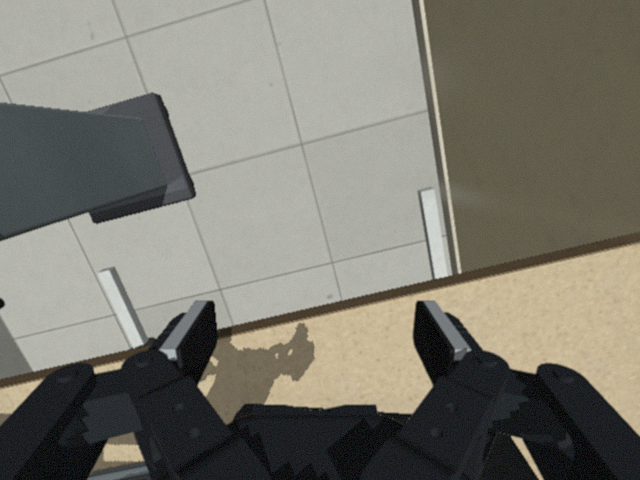

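```bash
cat > h.py <<'E'
import numpy as np, cv2
from scipy.spatial.transform import Rotation as R
def load(n): 
    z=np.load(f"pics/{n}.npz"); return dict(z)
def cam(p):
    Rm=cv2.Rodrigues(np.asarray(p["rvec"],float))[0]; t=np.asarray(p["tvec"]).ravel(); return Rm,t
def ray(p,uv):
    Rm,t=cam(p); K=p["intrinsics"]; d=Rm.T@np.linalg.inv(K)@np.array([uv[0],uv[1],1.0]); return -Rm.T@t,d
def onz(p,uv,z):
    c,d=ray(p,uv); return c+d*(z-c[2])/d[2]
def proj(p,X):
    Rm,t=cam(p); X=np.atleast_2d(X)@Rm.T+t; q=X@p["intrinsics"].T; return q[:,:2]/q[:,2:]
def cloud(p):
    Rm,t=cam(p); d=p["d"]; v,u=np.mgrid[:480,:640]; q=np.stack([u,v,np.ones_like(u)],-1)@np.linalg.inv(p["intrinsics"]).T*d[...,None]
    return (q-t)@Rm
E
python3 - <<'E'
from h import *
p=load("top0"); im=p["im"][:,:,::-1]
cv2.imwrite("pics/t1.png",cv2.resize(im[200:330,290:470],None,fx=4.4,fy=4.4,interpolation=cv2.INTER_CUBIC))
cv2.imwrite("pics/t2.png",cv2.resize(im[260:335,190:280],None,fx=8,fy=8,interpolation=cv2.INTER_CUBIC))
p=load("side0"); im=p["im"][:,:,::-1]
cv2.imwrite("pics/s1.png",cv2.resize(im[215:410,225:405],None,fx=3,fy=3,interpolation=cv2.INTER_CUBIC))
for n in("top0","side0"):
    P=load(n); print(n,cam(P)[0].T@-cam(P)[1])
R0=R.from_quat([0.559,0.433,-0.434,-0.558]).as_matrix(); print(R0.round(3))
E
```

```text
top0 [0.34442475 0.03743761 1.30363007]
side0 [ 0.36492505 -0.69992422  0.487154  ]
[[ 0.248 -0.    -0.969]
 [ 0.969 -0.002  0.248]
 [-0.002 -1.    -0.   ]]
```

View pics/t1.png

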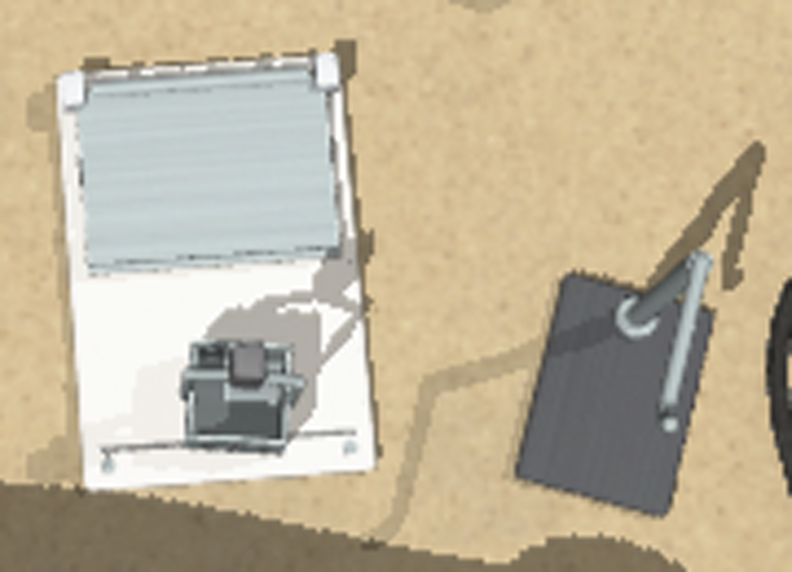

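View pics/t2.png

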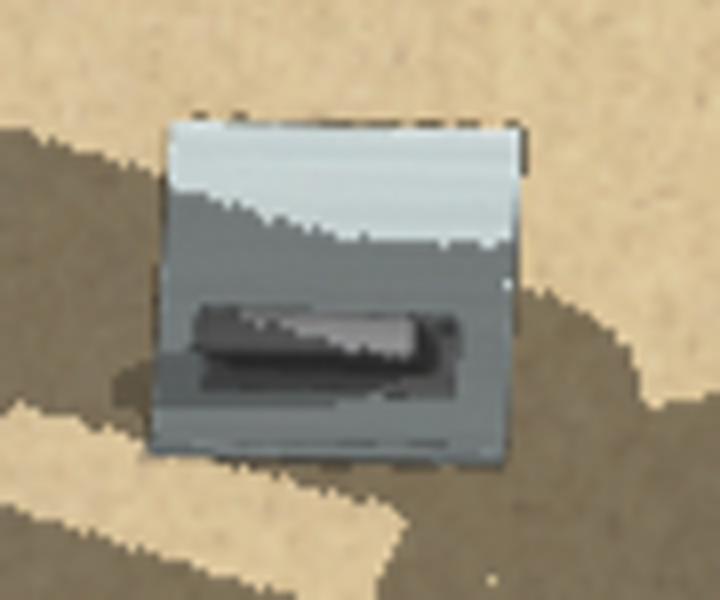

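View pics/s1.png

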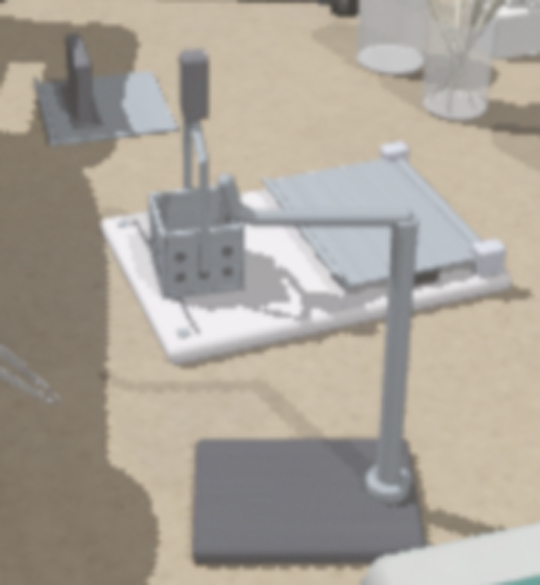

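Run:
```python
from h import *
p=load("top0"); s=load("side0")
T=lambda l,z,sc=4.4,o=(290,200):np.array([onz(p,((a+.5)/sc-.5+o[0],(b+.5)/sc-.5+o[1]),z) for a,b in l])
b=T([(58,75),(340,55),(376,468),(86,490)],.012); print("board",b.round(4).tolist()); print(np.linalg.norm(np.diff(b,axis=0),axis=1), b.mean(0))
d=(b[0]+b[1]-b[2]-b[3])[:2]; print("board yaw",np.degrees(np.arctan2(d[1],d[0])))
f=T([(89,270),(342,250),(328,70),(80,92)],.024); print("flap",f.round(4).tolist(),"frontmid",f[:2].mean(0), np.linalg.norm(f[0]-f[1]))
e=f[1]-f[0]; print("flap yaw",np.degrees(np.arctan2(e[1],e[0]))+90)
h=T([(568,272),(714,312),(664,517),(516,477)],.010); print("foot",h.round(4).tolist(),h.mean(0),np.linalg.norm(np.diff(h,axis=0),axis=1))
dd=(h[0]+h[1]-h[2]-h[3])[:2]; print("foot yaw",np.degrees(np.arctan2(dd[1],dd[0])))
r=T([(701,260),(670,412)],.170); print("rod",r.round(4)); dd=r[0]-r[1]; print(np.degrees(np.arctan2(dd[1],dd[0])))
S=lambda l,z:T(l,z,8,(190,260))
st=S([(170,120),(523,127),(508,465),(150,453)],.004);print("strip",st.round(4).tolist(),np.linalg.norm(np.diff(st,axis=0),axis=1))
dd=(st[0]+st[1]-st[2]-st[3])[:2]; print("strip yaw",np.degrees(np.arctan2(dd[1],dd[0])))
g=S([(200,307),(418,317),(418,360),(194,350)],.054);print("bar",g.round(4).tolist(),g.mean(0))
k=T([(231,340),(263,340),(263,385),(231,385)],.012+.147);print("blocktop",k.round(4).tolist(),k.mean(0))
cl=cloud(p)
import itertools
def med(m): return np.median(cl[m],axis=0)
for nm,(u0,u1,v0,v1),(z0,z1) in [("block",(335,360,270,295),(.145,.17)),("bar",(205,265,290,310),(.045,.06)),("rod",(435,455,250,300),(.155,.18)),("cup rim",(325,365,270,310),(.045,.065))]:
    sub=cl[v0:v1,u0:u1].reshape(-1,3); q=sub[(sub[:,2]>z0)&(sub[:,2]<z1)]; 
    print(nm,len(q),q.mean(0).round(4) if len(q) else 0,q.min(0).round(4),q.max(0).round(4))
    c=cv2.minAreaRect((q[:,:2]*1000).astype(np.float32)); print(c)
```

```text
board [[0.689, 0.0805, 0.012], [0.7034, -0.0671, 0.012], [0.4869, -0.0868, 0.012], [0.4724, 0.06, 0.012]]
[0.14826822 0.21741559 0.1475112 ] [ 0.58793281 -0.00335183  0.012     ]
board yaw 5.295767114087949
flap [[0.5834, 0.0613, 0.024], [0.5968, -0.0678, 0.024], [0.6919, -0.0599, 0.024], [0.677, 0.0684, 0.024]] frontmid [ 0.59011476 -0.00327671  0.024     ] 0.12979495285241446
flap yaw 5.95006810371973
foot [[0.5908, -0.1858, 0.01], [0.5716, -0.2608, 0.01], [0.4656, -0.233, 0.01], [0.4842, -0.1581, 0.01]] [ 0.52805603 -0.20944184  0.01      ] [0.07742342 0.10953989 0.07713106]
foot yaw -14.629855796665964
rod [[ 0.5673 -0.2186  0.17  ]
 [ 0.4976 -0.2032  0.17  ]]
-12.495433648520404
strip [[0.5505, 0.2853, 0.004], [0.5508, 0.1852, 0.004], [0.4553, 0.185, 0.004], [0.4563, 0.2851, 0.004]] [0.10004791 0.09554985 0.10005527]
strip yaw 0.11223387157119494
bar [[0.4917, 0.2645, 0.054], [0.4903, 0.2055, 0.054], [0.4787, 0.2049, 0.054], [0.48, 0.2654, 0.054]] [0.48516236 0.23509038 0.054     ]
blocktop [[0.5274, -0.0066, 0.159], [0.5277, -0.0211, 0.159], [0.5071, -0.0214, 0.159], [0.5068, -0.0069, 0.159]] [ 0.51724655 -0.01397437  0.159     ]
block 71 [ 0.5176 -0.0146  0.1565] [ 0.5102 -0.0227  0.146 ] [ 0.5261 -0.0067  0.1623]
((518.1289672851562, -14.692996978759766), (15.850264549255371, 15.954032897949219), 0.4830976128578186)
bar 156 [0.4851 0.2339 0.0527] [0.4795 0.2057 0.0452] [0.4913 0.2655 0.0578]
((484.7017822265625, 235.6424102783203), (11.714164733886719, 59.75859832763672), 1.6139861345291138)
rod 168 [ 0.5356 -0.2106  0.1687] [ 0.4938 -0.2243  0.1561] [ 0.5722 -0.197   0.1756]
((532.6452026367188, -211.0517120361328), (11.076798439025879, 82.02155303955078), 77.05154418945312)
cup rim 131 [ 0.5152 -0.0144  0.0551] [ 0.4925 -0.0428  0.0453] [0.544  0.0131 0.0628]
((518.2576293945312, -14.968179702758789), (55.957218170166016, 50.6883659362793), 86.7348403930664)
```

Run:
```python
from h import *
s=load("side0")
S=lambda a,b,sc=3,o=(225,215):((a+.5)/sc-.5+o[0],(b+.5)/sc-.5+o[1])
# predicted side pixel positions in crop coords
def pr(n,X):
    q=proj(s,X)[0]; print(n,((q[0]+.5-225)*3-.5).round(1),((q[1]+.5-215)*3-.5).round(1))
pr("blocktop c",[.518,-.0147,.159]); pr("block bottom",[.518,-.0147,.119])
pr("blocktop nearL",[.510,-.0227,.159]);pr("blocktop nearR",[.526,-.0227,.159])
pr("hook tip",[.495,-.2014,.188]); pr("post top",[.5718,-.2199,.170]); pr("post base",[.5718,-.2199,.01])
pr("seat",[.5085,-.2047,.170])
pr("lap flap",[.590,-.0033,.024]); pr("flap R",[.5968,-.0678,.024]);pr("flap L",[.5834,.0613,.024])
cs=cloud(s)
for nm,(u0,u1,v0,v1),(z0,z1) in [("block",(280,298,225,260),(.12,.165)),("rod",(300,362,275,300),(.16,.195)),("bar",(240,262,220,262),(.02,.06))]:
    sub=cs[v0:v1,u0:u1].reshape(-1,3); q=sub[(sub[:,2]>z0)&(sub[:,2]<z1)]
    print(nm,len(q),q.mean(0).round(4),q.min(0).round(4),q.max(0).round(4))
q=cs[275:300,300:362].reshape(-1,3); q=q[(q[:,2]>.158)&(q[:,1]<-.17)]; print(np.polyfit(q[:,0],q[:,1],1))
# basket orientation from rims
p=load("top0")
cv2.imwrite("pics/t3.png",cv2.resize(p["im"][268:312,325:365,::-1],None,fx=13,fy=13,interpolation=cv2.INTER_CUBIC))
```

```text
blocktop c 193.1 54.2
block bottom 193.9 117.5
blocktop nearL 182.2 61.6
blocktop nearR 210.4 58.6
hook tip 237.1 177.0
post top 417.3 211.3
post base 397.4 491.5
seat 268.8 212.6
lap flap 304.1 231.1
flap R 347.6 287.1
flap L 266.1 181.6
block 229 [ 0.5178 -0.0182  0.142 ] [ 0.5102 -0.0231  0.1202] [ 0.5258 -0.0059  0.1594]
rod 463 [ 0.5282 -0.2092  0.1685] [ 0.4899 -0.2235  0.1601] [ 0.5686 -0.1977  0.1865]
bar 168 [0.4848 0.2251 0.042 ] [0.4798 0.2053 0.0204] [0.4925 0.2674 0.0558]
[ 1.05727531 -0.77281256]
```

View pics/t3.png

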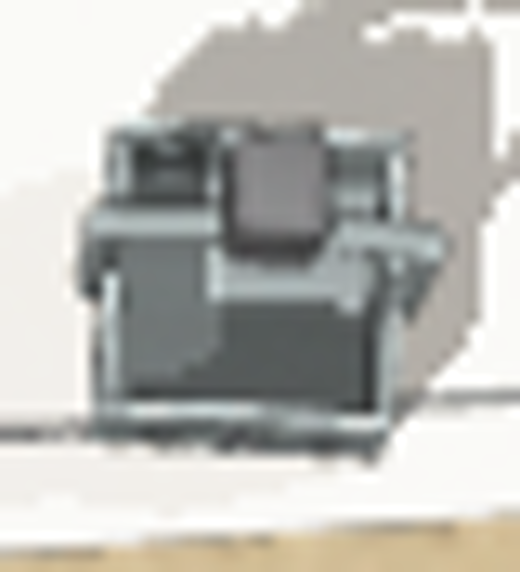

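Emit:
apply_moves(hand=[0,0,0,0,0,0,0,0,0,0,0,0], xyz=[[0,0,0],[0,0,0],[0,0,0],[-0.73,0,-0.44],[-0.73,0,-0.44],[-0.73,0,-0.44],[-0.73,0,-0.44],[-0.73,0,-0.44],[-0.73,0,-0.44],[-0.73,0,-0.44],[-0.73,0,-0.44],[-0.73,0,-0.44]], delta_rot=[[0,-0.74,0],[0,-0.74,0],[0,-0.74,0],[0,0,0],[0,0,0],[0,0,0],[0,0,0],[0,0,0],[0,0,0],[0,0,0],[0,0,0],[0,0,0]], squeeze=40)

```text
t: 1.65
tool_pos: [0.3861, 0.205, 0.2533]
tcp_rot: [0.505, 0.495, -0.495, -0.505]
contact_force: [0.4, 0.1, 1.0]
opening: 0.0858
```

```bash
cat >> h.py <<'E'
def to(target,yaw=None,show=True):
    from bench import bot
    o=bot.get_obs(); Rm=R.from_quat(o["tcp_rot"]).as_matrix(); x=Rm[:,0]
    d=Rm.T@(np.array(target)-o["tool_pos"])/.06
    cy=np.degrees(np.arctan2(x[1],x[0]))
    print("t",round(o["t"],2),"tcp",o["tool_pos"].round(4) if hasattr(o["tool_pos"],"round") else o["tool_pos"],"yaw",round(cy,2),"down",Rm[:,1].round(3),"F",np.round(o["contact_force"],1),"open",round(o["opening"],4))
    print("units xyz",d.round(3),"rot y units", None if yaw is None else round(-(yaw-cy)/6,3), "tilt fix rot x,z units", (np.degrees((Rm.T@np.cross(Rm[:,1],[0,0,-1])))/6).round(3))
    return o
E
python3 -c "
from h import *
to([.518,-.0147,.25],89)"
```

```text
t 1.65 tcp [0.3861 0.205  0.2533] yaw 88.9 down [ 0.  0. -1.] F [0.4 0.1 1. ] open 0.0858
units xyz [-3.619  0.055 -2.268] rot y units -0.017 tilt fix rot x,z units [ 0.003 -0.     0.001]
```

Emit:
apply_moves(hand=[0,0,0,0,0,0,0], xyz=[[-0.6,0,-0.38],[-0.6,0,-0.38],[-0.6,0,-0.38],[-0.6,0,-0.38],[-0.6,0,-0.38],[-0.62,0,-0.37],[0,0,0]], delta_rot=[[0,0,0],[0,0,0],[0,0,0],[0,0,0],[0,0,0],[0,0,0],[0,0,0]])

```text
t: 2.52
tool_pos: [0.5183, -0.0156, 0.2529]
tcp_rot: [-0.506, -0.494, 0.495, 0.506]
contact_force: [0.6, 0.4, -0.1]
opening: 0.0852
```

Run:
```python
from h import *
to([.518,-.0147,.136],89)
from bench import vision
p=vision.camera_params("wrist"); im,d=vision.snapshot("wrist"); np.savez("pics/wrist1.npz",im=im,d=d,**p); cv2.imwrite("pics/wrist1.png",im[:,:,::-1])
print(proj(p,[[.518,-.0147,.159],[.51,-.0227,.159],[.526,-.0067,.159]]))
```

```text
t 2.52 tcp [ 0.5183 -0.0156  0.2529] yaw 88.69 down [-0.001 -0.    -1.   ] F [ 0.6  0.4 -0.1] open 0.0852
units xyz [0.015 1.948 0.004] rot y units -0.051 tilt fix rot x,z units [-0.006 -0.    -0.005]
[[314.87647862 255.29488862]
 [302.60628448 244.21833015]
 [326.90138592 266.15002158]]
```

View pics/wrist1.png

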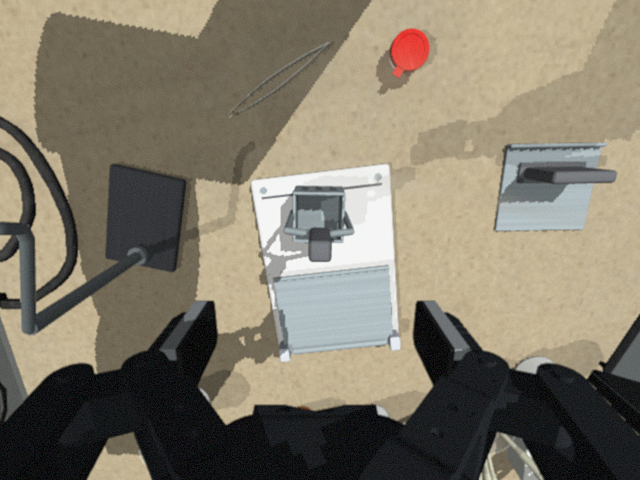

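Run:
```python
from h import *
p=load("wrist1"); im=p["im"]
o=(250,160);f=5
c=cv2.resize(im[160:280,250:400,::-1],None,fx=f,fy=f,interpolation=cv2.INTER_CUBIC)
for X in [[.518,-.0147,.159],[.51,-.0227,.159],[.526,-.0067,.159],[.526,-.0227,.159],[.51,-.0067,.159]]:
    q=proj(p,X)[0]; cv2.circle(c,(int((q[0]+.5-o[0])*f),int((q[1]+.5-o[1])*f)),3,(0,0,255),-1)
cv2.imwrite("pics/w1z.png",c)
C=cam(p)[0].T@-cam(p)[1]; print("cam",C)
cl=cloud(p); sub=cl[215:275,300:340].reshape(-1,3); q=sub[(sub[:,2]>.15)&(sub[:,2]<.168)]; print(len(q),q.mean(0),q.min(0),q.max(0)); print(cv2.minAreaRect((q[:,:2]*1000).astype(np.float32)))
```

```text
cam [ 0.44232044 -0.01312832  0.37318877]
559 [ 0.51422002 -0.01162433  0.15744655] [ 0.50750021 -0.01943078  0.15000976] [ 0.52297492 -0.00346168  0.16020109]
((515.2068481445312, -11.443408966064453), (15.813658714294434, 15.455249786376953), 88.9724349975586)
```

View pics/w1z.png

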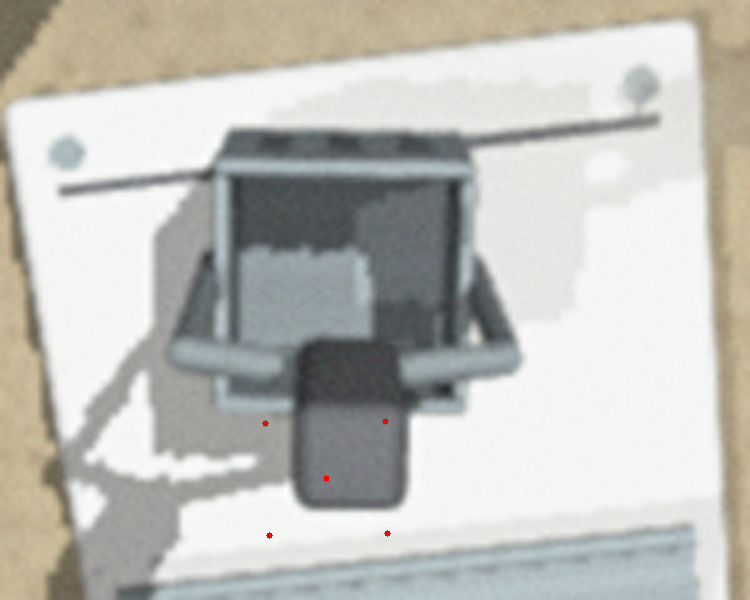

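Run:
```python
from h import *
from bench import bot
p=load("wrist1"); 
W=lambda l,z:np.array([onz(p,((a+.5)/5-.5+250,(b+.5)/5-.5+160),z) for a,b in l])
print("board front corners wrist",W([(693,22),(8,103)],.012).round(4).tolist()," top: [.4724,.060],[.4869,-.0868]")
print("flap front",W([(692,530),(118,588)],.024).round(4).tolist()," top: [.5834,.0613],[.5968,-.0678]")
print("cup rim front", W([(217,172),(470,172)],.057).round(4).tolist())
o=bot.get_obs(); t=np.array(o["tool_pos"]); print(proj(p,[t,t+[0,0,-.02],t+[0,.0425,-.01],t-[0,.0425,.01]]).round(1))
q=lambda a,b,z:onz(p,(a,b),z).round(4)
print("strip far edge",q(499,231,.004),q(582,231,.004),"near",q(509,145,.004),q(606,145,.004))
```

```text
board front corners wrist [[0.4704, 0.0632, 0.012], [0.484, -0.0815, 0.012]]  top: [.4724,.060],[.4869,-.0868]
flap front [[0.5796, 0.065, 0.024], [0.5906, -0.0629, 0.024]]  top: [.5834,.0613],[.5968,-.0678]
cup rim front [[0.4925, -0.0347, 0.057], [0.4936, 0.0129, 0.057]]
[[316.3 331.2]
 [316.1 307.6]
 [414.  316.7]
 [218.7 320.6]]
strip far edge [0.5482 0.1937 0.004 ] [0.5503 0.2879 0.004 ] near [0.4542 0.1913 0.004 ] [0.4565 0.2935 0.004 ]
```

Emit:
apply_moves(hand=[0,0,0,0,0,255,255,255,255,255,255], xyz=[[0.03,0.5,0.02],[0,0.5,0],[0,0.5,0],[0,0.31,0],[0,0,0],[0,0,0],[0,0,0],[0,0,0],[0,0,0],[0,0,0],[0,0,0]], delta_rot=[[0,-0.2,0],[0,0,0],[0,0,0],[0,0,0],[0,0,0],[0,0,0],[0,0,0],[0,0,0],[0,0,0],[0,0,0],[0,0,0]], squeeze=40)

```text
t: 3.95
tool_pos: [0.5169, -0.0116, 0.1452]
tcp_rot: [0.5, 0.501, -0.5, -0.499]
contact_force: [-0.1, -0.8, 4.9]
opening: 0.0154
```

```bash
cat >> h.py <<'E'
def shot(n,tag,box=None,f=1):
    from bench import vision
    p=vision.camera_params(n); im,d=vision.snapshot(n); np.savez(f"pics/{tag}.npz",im=im,d=d,**p)
    c=im[:,:,::-1]
    if box: c=cv2.resize(c[box[2]:box[3],box[0]:box[1]],None,fx=f,fy=f,interpolation=cv2.INTER_CUBIC)
    cv2.imwrite(f"pics/{tag}.png",c)
E
python3 -c "
from h import *
to([.517,-.0138,.23])
shot('side','side2',(225,405,190,390),3)"
```

```text
t 3.95 tcp [ 0.5169 -0.0116  0.1452] yaw 90.09 down [ 0.001 -0.    -1.   ] F [-0.1 -0.8  4.9] open 0.0154
units xyz [-0.037 -1.413 -0.003] rot y units None tilt fix rot x,z units [ 0.01  -0.    -0.003]
```

View pics/side2.png

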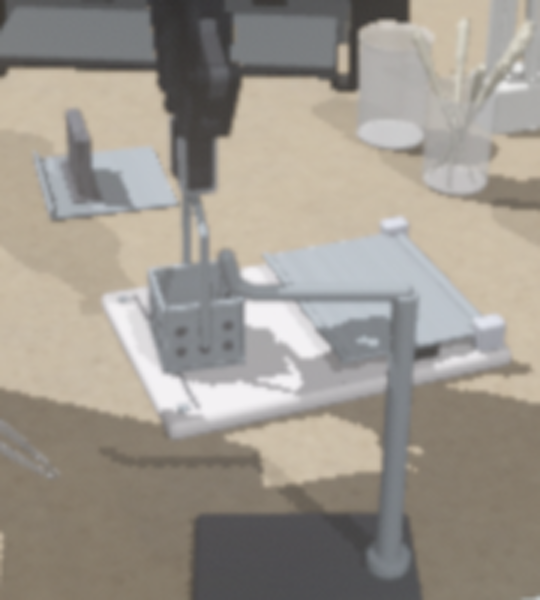

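Emit:
apply_moves(hand=[255,255,255,255,255,255,255,255,255,255,255,255], xyz=[[0,-0.3,0],[0,-0.4,0],[0,-0.4,0],[0,-0.35,0],[0,0,0],[0,0,0],[0,0,0],[-0.5,0,0.1],[-0.5,0,0.1],[-0.5,0,0.1],[-0.5,0,0.1],[0,0,0]], delta_rot=[[0,0,0],[0,0,0],[0,0,0],[0,0,0],[0,0.76,0],[0,0.76,0],[0,0.76,0],[0,0,0],[0,0,0],[0,0,0],[0,0,0],[0,0,0]])

```text
t: 5.5
tool_pos: [0.4643, -0.1236, 0.2323]
tcp_rot: [0.556, 0.437, -0.437, -0.556]
contact_force: [-0.2, 0.9, -0.6]
opening: 0.0154
```

```bash
python3 -c "
from h import *
to([.4457,-.1895,.231],76.5)"
```

```text
t 5.5 tcp [ 0.4643 -0.1236  0.2323] yaw 76.26 down [-0. -0. -1.] F [-0.2  0.9 -0.6] open 0.0154
units xyz [-1.14   0.022  0.04 ] rot y units -0.04 tilt fix rot x,z units [-0.     0.    -0.002]
```

Emit:
apply_moves(hand=[255,255,255,255,255], xyz=[[-0.4,0,0.02],[-0.4,0,0.02],[-0.34,0,0],[0,0,0],[0,0,0]], delta_rot=[[0,0,0],[0,0,0],[0,0,0],[0,0,0],[0,0,0]])

```text
t: 6.12
tool_pos: [0.4468, -0.1874, 0.2318]
tcp_rot: [-0.555, -0.438, 0.437, 0.556]
contact_force: [-0.7, -0.9, -2.0]
opening: 0.0153
```

```bash
python3 -c "
from h import *
to([.504,-.2035,.231],76.5)
shot('side','side3',(200,400,200,400),3)
shot('top','top3',(360,480,220,320),6)"
```

```text
t 6.12 tcp [ 0.4468 -0.1874  0.2318] yaw 76.43 down [ 0.     0.001 -1.   ] F [-0.7 -0.9 -2. ] open 0.0153
units xyz [-0.037  0.013 -0.989] rot y units -0.011 tilt fix rot x,z units [-0.001  0.     0.007]
```

View pics/side3.png

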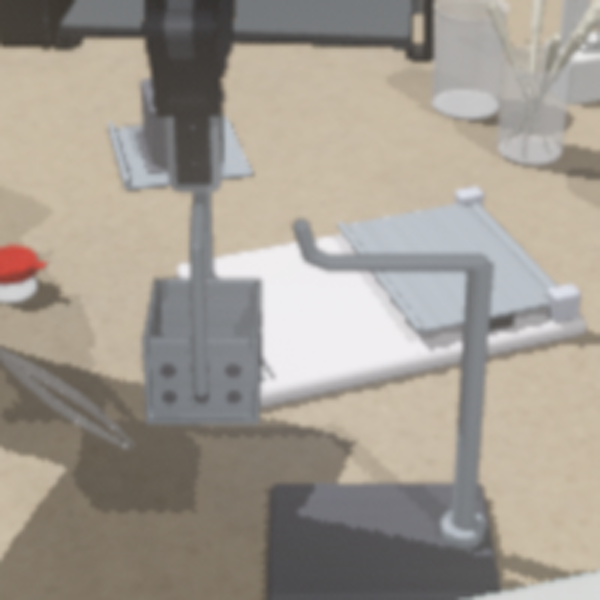

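View pics/top3.png

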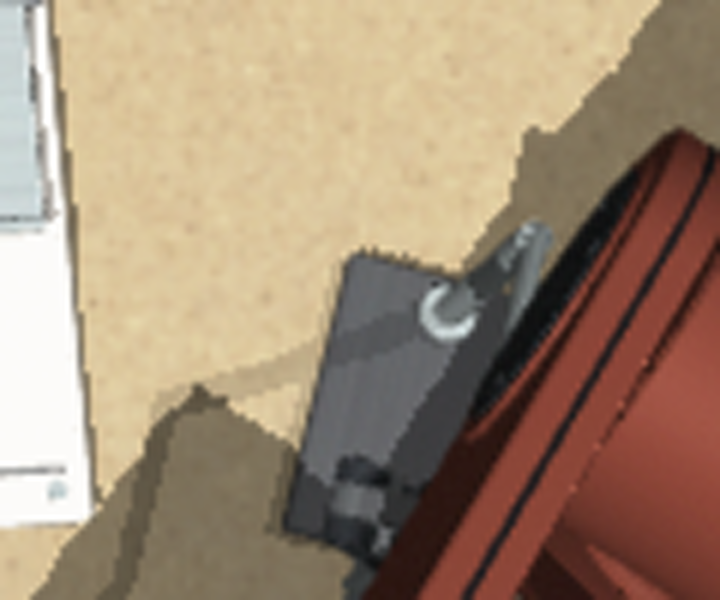

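Run:
```python
from h import *
s=load("side3"); cs=cloud(s)
g=lambda a,b:cs[int(200+b/3),int(200+a/3)].round(4)
for n,l in dict(handle=[(200,215),(200,240),(200,265),(201,300),(201,340),(201,380)],hooktip=[(300,226),(303,232)],rod=[(315,250),(340,262),(380,263),(420,263),(460,263)],rim=[(150,345),(260,345)],finger=[(195,150),(195,180)],post=[(480,290),(470,400)]).items():
    print(n,[g(*x).tolist() for x in l])
```

```text
handle [[0.4462, -0.2014, 0.1989], [0.4437, -0.2139, 0.1934], [0.4431, -0.2156, 0.183], [0.4438, -0.2155, 0.1651], [0.4429, -0.2171, 0.1466], [0.4426, -0.2152, 0.1251]]
hooktip [[0.4903, -0.2004, 0.1861], [0.4914, -0.2013, 0.1835]]
rod [[0.497, -0.2007, 0.1732], [0.5065, -0.2057, 0.1687], [0.5228, -0.2104, 0.169], [0.5409, -0.2141, 0.1684], [0.5582, -0.2164, 0.1671]]
rim [[0.4227, -0.2052, 0.1391], [0.4698, -0.2062, 0.1313]]
finger [[0.4449, -0.2077, 0.2318], [0.4445, -0.2075, 0.218]]
post [[0.5663, -0.2228, 0.1558], [0.5643, -0.2223, 0.0956]]
```

Emit:
apply_moves(hand=[255,255,255,255,255,255], xyz=[[-0.01,0,-0.25],[-0.01,0,-0.25],[-0.01,0,-0.25],[0,0,-0.27],[0,0,0],[0,0,0]], delta_rot=[[0,0,0],[0,0,0],[0,0,0],[0,0,0],[0,0,0],[0,0,0]])

```text
t: 6.98
tool_pos: [0.5054, -0.2042, 0.2313]
tcp_rot: [-0.555, -0.437, 0.438, 0.556]
contact_force: [0.2, 0.3, -2.0]
opening: 0.0157
```

```bash
python3 -c "
from h import *
to([.506,-.2035,.2012],76.5)
shot('side','side4',(200,400,200,400),3)"
```

```text
t 6.97 tcp [ 0.5054 -0.2042  0.2313] yaw 76.43 down [-0.001  0.    -1.   ] F [ 0.2  0.3 -2. ] open 0.0157
units xyz [ 0.014  0.502 -0.007] rot y units -0.012 tilt fix rot x,z units [-0.01   0.     0.002]
```

View pics/side4.png

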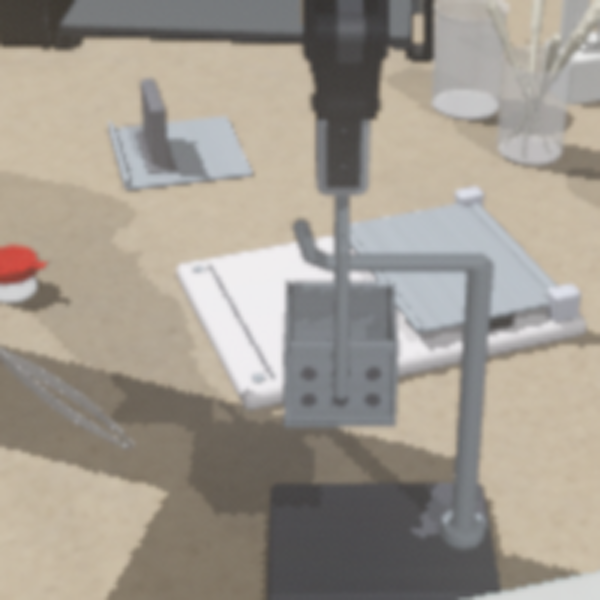

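Emit:
apply_moves(hand=[255,255,255,255,255], xyz=[[0,0.15,0],[0,0.15,0],[0,0.15,0],[0,0,0],[0,0,0]], delta_rot=[[0,0,0],[0,0,0],[0,0,0],[0,0,0],[0,0,0]])

```text
t: 7.65
tool_pos: [0.5056, -0.2045, 0.2047]
tcp_rot: [-0.556, -0.437, 0.437, 0.556]
contact_force: [0.7, 0.0, -1.1]
opening: 0.0155
```

Emit:
apply_moves(hand=[255,255,255], xyz=[[0,0.05,0],[0,0,0],[0,0,0]], delta_rot=[[0,0,0],[0,0,0],[0,0,0]])

```text
t: 8.02
tool_pos: [0.5061, -0.2047, 0.2029]
tcp_rot: [0.556, 0.438, -0.437, -0.555]
contact_force: [-1.2, 0.5, 4.9]
opening: 0.0149
```

```bash
python3 -c "
from h import *
to([.506,-.2035,.2012],76.5)
shot('side','side5',(200,400,200,400),3)"
```

```text
t 8.03 tcp [ 0.5061 -0.2047  0.2029] yaw 76.42 down [ 0.001 -0.001 -1.   ] F [-1.2  0.5  4.9] open 0.0149
units xyz [0.02  0.028 0.006] rot y units -0.014 tilt fix rot x,z units [ 0.014  0.    -0.005]
```

View pics/side5.png

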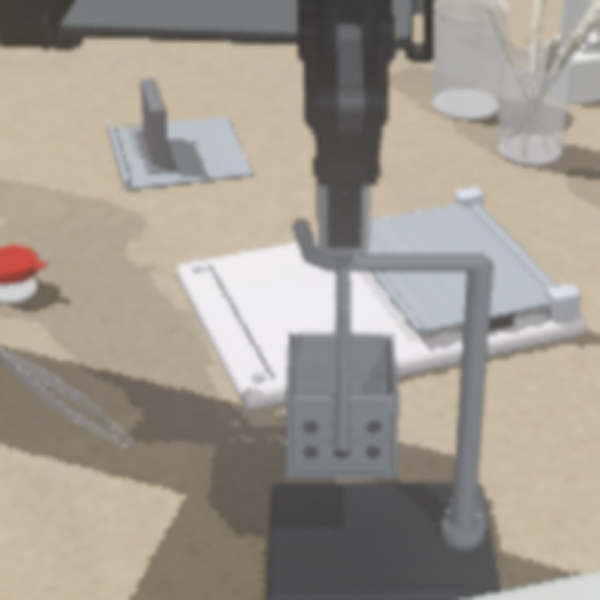

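Emit:
apply_moves(hand=[200,180,150,100,50,0,0], xyz=[[0,0,0],[0,0,0],[0,0,0],[0,0,0],[0,0,0],[0,0,0],[0,0,0]], delta_rot=[[0,0,0],[0,0,0],[0,0,0],[0,0,0],[0,0,0],[0,0,0],[0,0,0]])

```text
t: 8.95
tool_pos: [0.5056, -0.2044, 0.2017]
tcp_rot: [0.556, 0.437, -0.437, -0.556]
contact_force: [0.1, -0.7, 0.1]
opening: 0.0853
```

```bash
python3 -c "
from h import *
to([.506,-.2035,.2012],76.5)
shot('side','side6',(200,400,200,400),3)"
```

```text
t 8.95 tcp [ 0.5056 -0.2044  0.2017] yaw 76.42 down [ 0. -0. -1.] F [ 0.1 -0.7  0.1] open 0.0853
units xyz [ 0.017  0.009 -0.002] rot y units -0.014 tilt fix rot x,z units [ 0. -0.  0.]
```

View pics/side6.png

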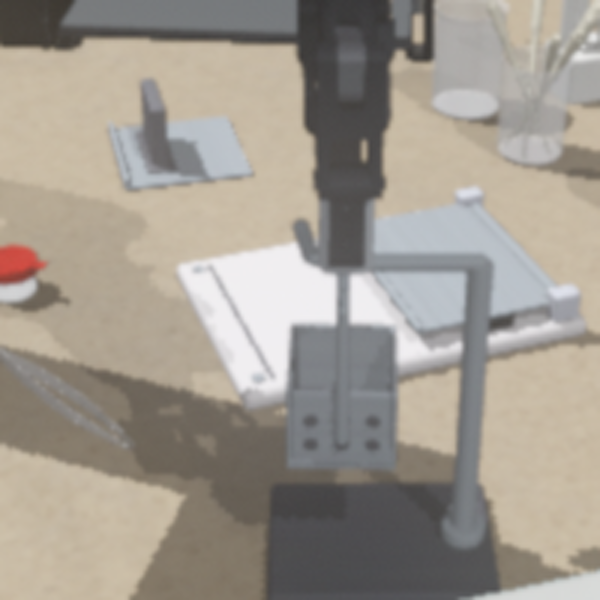

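Emit:
apply_moves(hand=[0,0,0,0,0,0,0,0,0,0,0,0], xyz=[[0,-0.2,0],[0,-0.4,0],[0,-0.4,0],[0,-0.4,0],[1,0,0],[1,0,0],[1,0,0],[1,0,0],[1,0,0],[0,0,0],[0,0,0],[0,0,0]], delta_rot=[[0,0,0],[0,0,0],[0,0,0],[0,0,0],[0,0,0],[0,0,0],[0,0,0],[0,0,0],[0,0,0],[0,1,0],[0,1,0],[0,1,0]])

```text
t: 10.5
tool_pos: [0.5763, 0.0876, 0.2867]
tcp_rot: [0.618, 0.344, -0.344, -0.618]
contact_force: [0.2, 0.4, -0.1]
opening: 0.0856
```

Emit:
apply_moves(hand=[0,0,0,0,0,0,0,0,0,0], xyz=[[0,0,0],[0,0,0],[0,0,0],[0,0,0],[0,0,0],[0,0,0],[0,0,0],[0,0,0],[0,0,0],[0,0,0]], delta_rot=[[0,1,0],[0,1,0],[0,1,0],[0,1,0],[0,1,0],[0,1,0],[0,1,0],[0,1,0],[0,1,0],[0,0.73,0]])

```text
t: 11.75
tool_pos: [0.5763, 0.0871, 0.2868]
tcp_rot: [-0.707, 0.0, -0.001, 0.707]
contact_force: [0.5, 0.9, 0.2]
opening: 0.0856
```

```bash
python3 -c "
from h import *
to([.485,.2355,.28],0)
shot('top','top7')
p=load('top7');cv2.imwrite('pics/top7a.png',cv2.resize(p['im'][250:340,190:280,::-1],None,fx=6,fy=6,interpolation=cv2.INTER_CUBIC))
cv2.imwrite('pics/top7b.png',cv2.resize(p['im'][200:330,290:470,::-1],None,fx=4.4,fy=4.4,interpolation=cv2.INTER_CUBIC))
shot('side','side7',(200,400,200,400),3)"
```

```text
t 11.75 tcp [0.5763 0.0871 0.2868] yaw -0.13 down [ 0.001  0.    -1.   ] F [0.5 0.9 0.2] open 0.0856
units xyz [-1.527  0.112  2.469] rot y units -0.022 tilt fix rot x,z units [-0.   -0.    0.01]
```

View pics/top7b.png

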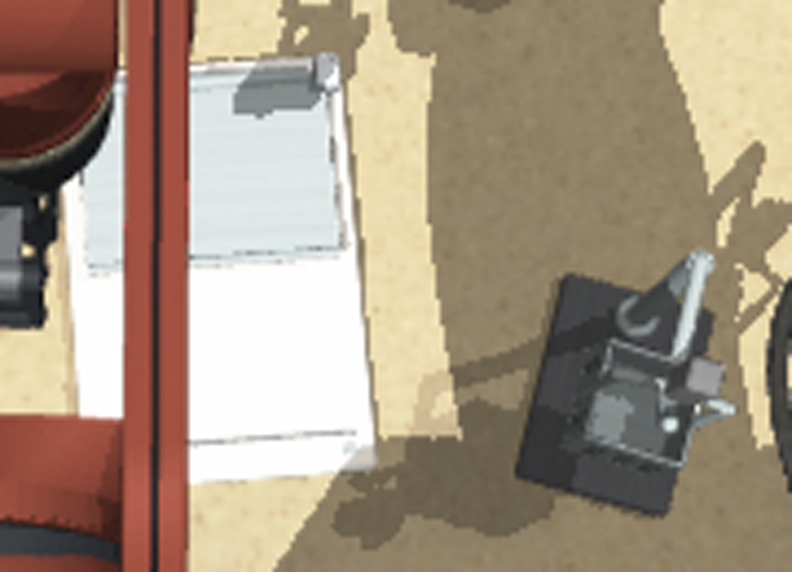

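View pics/side7.png

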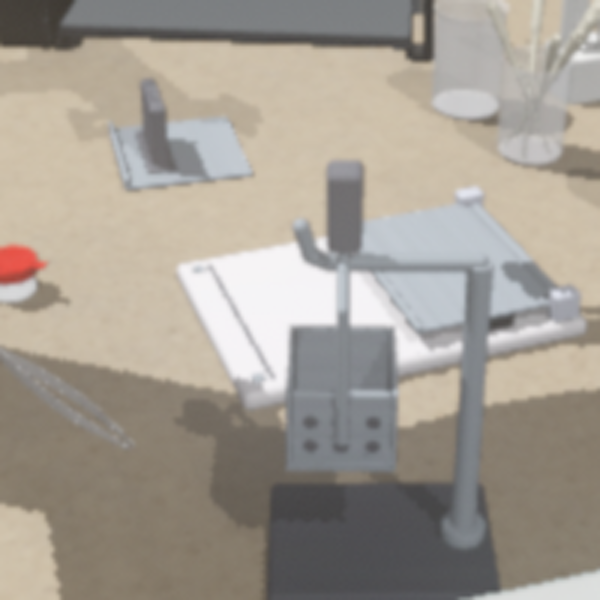

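Emit:
apply_moves(hand=[0,0,0,0,0,0,0,0,0,0], xyz=[[-0.3,0,0.49],[-0.3,0,0.49],[-0.3,0,0.49],[-0.3,0,0.49],[-0.3,0,0.49],[0,0.8,0],[0,0.8,0],[0,0.8,0],[0,0,0],[0,0,0]], delta_rot=[[0,0,0],[0,0,0],[0,0,0],[0,0,0],[0,0,0],[0,0,0],[0,0,0],[0,0,0],[0,0,0],[0,0,0]])

```text
t: 13.1
tool_pos: [0.4873, 0.2345, 0.1439]
tcp_rot: [-0.707, -0.001, -0.0, 0.707]
contact_force: [0.4, -0.6, 0.6]
opening: 0.0852
```

```bash
python3 -c "
from h import *
to([.486,.2355,.035],0)
shot('wrist','wrist8')
p=load('wrist8'); print(proj(p,[[.485,.2055,.054],[.485,.2655,.054],[.485,.2355,.054]]))"
```

```text
t 13.1 tcp [0.4873 0.2345 0.1439] yaw 0.07 down [ 0.002  0.001 -1.   ] F [ 0.4 -0.6  0.6] open 0.0852
units xyz [-0.025  1.814  0.016] rot y units 0.012 tilt fix rot x,z units [-0.007 -0.     0.023]
[[312.79226975 296.95469241]
 [312.80712722 211.16115518]
 [312.79940574 255.74838466]]
```

View pics/wrist8.png

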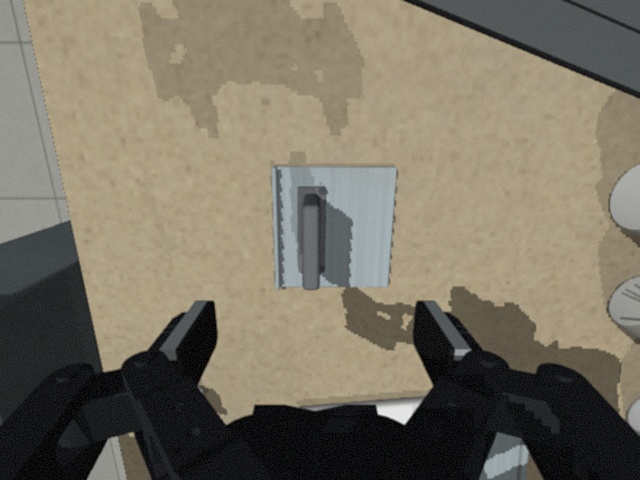

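Emit:
apply_moves(hand=[0,0,0,0,0,255,255,255,255,255,255], xyz=[[-0.03,0.5,0.03],[0,0.5,0],[0,0.5,0],[0,0.3,0],[0,0,0],[0,0,0],[0,0,0],[0,0,0],[0,0,0],[0,0,0],[0,0,0]], delta_rot=[[0,0,0.02],[0,0,0],[0,0,0],[0,0,0],[0,0,0],[0,0,0],[0,0,0],[0,0,0],[0,0,0],[0,0,0],[0,0,0]], squeeze=80)

```text
t: 14.52
tool_pos: [0.4845, 0.236, 0.0342]
tcp_rot: [-0.707, 0.0, 0.001, 0.707]
contact_force: [-1.2, -0.4, 5.8]
opening: 0.0112
```

```bash
python3 -c "
from h import *
to([.486,.2365,.14],5.8)
shot('side','side8',(200,400,160,360),3)"
```

```text
t 14.53 tcp [0.4845 0.236  0.0342] yaw 0.03 down [-0.001  0.    -1.   ] F [-1.2 -0.4  5.8] open 0.0112
units xyz [ 0.023 -1.763  0.008] rot y units -0.961 tilt fix rot x,z units [-0.002 -0.    -0.012]
```

View pics/side8.png

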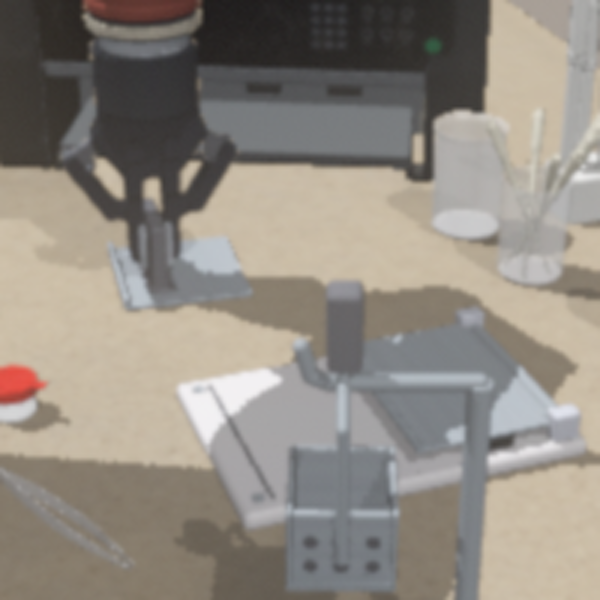

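Emit:
apply_moves(hand=[255,255,255,255,255,255,255,255,255,255,255,255], xyz=[[0,-0.3,0],[0,-0.4,0],[0,-0.4,0],[0,0,-0.3],[0,0,-0.6],[0,0,-0.6],[0,0,-0.6],[0,0,-0.6],[0,0,-0.6],[0,0,-0.6],[0,0,-0.25],[0,0,0]], delta_rot=[[0,0,0],[0,-0.48,0],[0,-0.48,0],[0,0,0],[0,0,0],[0,0,0],[0,0,0],[0,0,0],[0,0,0],[0,0,0],[0,0,0],[0,0,0]])

```text
t: 16.08
tool_pos: [0.5087, -0.0128, 0.0991]
tcp_rot: [-0.706, -0.034, 0.036, 0.706]
contact_force: [0.5, 0.6, -0.8]
opening: 0.0107
```

```bash
python3 -c "
from h import *
to([.5104,-.0114,.0462],5.8)"
```

```text
t 16.07 tcp [ 0.5087 -0.0128  0.0991] yaw 5.64 down [-0.003  0.    -1.   ] F [ 0.5  0.6 -0.8] open 0.0107
units xyz [0.033 0.881 0.019] rot y units -0.027 tilt fix rot x,z units [-0.006 -0.    -0.031]
```

Emit:
apply_moves(hand=[255,255,255,255,255,255], xyz=[[0,0.3,0],[0,0.3,0],[0,0.18,0],[0,0,0],[0,0,0],[0,0,0]], delta_rot=[[0,0,-0.02],[0,0,0],[0,0,0],[0,0,0],[0,0,0],[0,0,0]])

```text
t: 16.82
tool_pos: [0.5099, -0.0119, 0.0535]
tcp_rot: [0.706, 0.036, -0.035, -0.706]
contact_force: [0.1, 0.6, -1.1]
opening: 0.0112
```

```bash
python3 -c "
from h import *
to([.5104,-.0114,.0462],5.8)
shot('top','top9',(290,400,200,320),5)
shot('side','side9',(240,400,200,340),4.8)
shot('wrist','wrist9')"
```

```text
t 16.82 tcp [ 0.5099 -0.0119  0.0535] yaw 5.8 down [ 0.001 -0.    -1.   ] F [ 0.1  0.6 -1.1] open 0.0112
units xyz [0.009 0.122 0.007] rot y units -0.0 tilt fix rot x,z units [ 0.002 -0.     0.012]
```

View pics/top9.png

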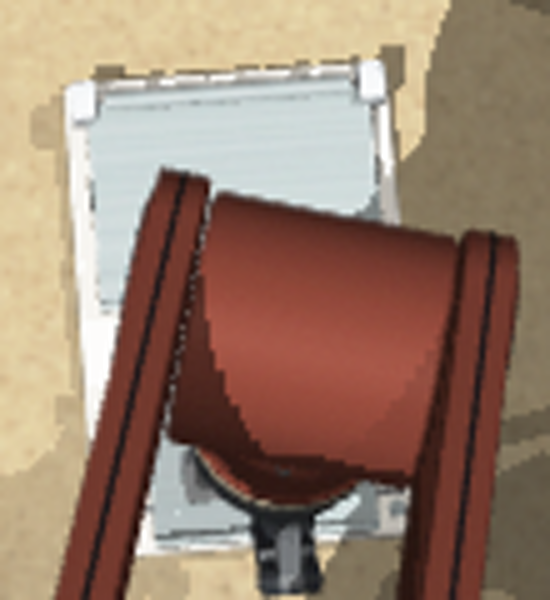

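View pics/side9.png

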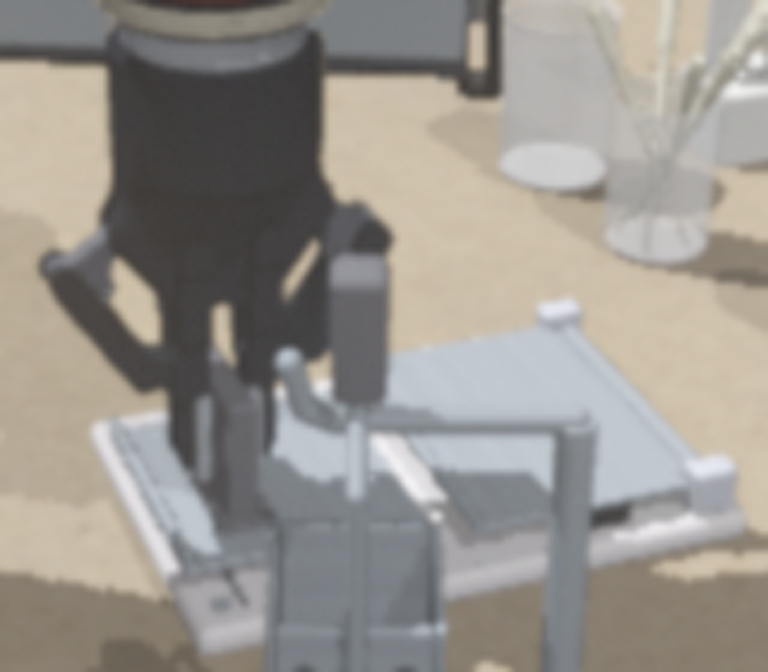

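View pics/wrist9.png

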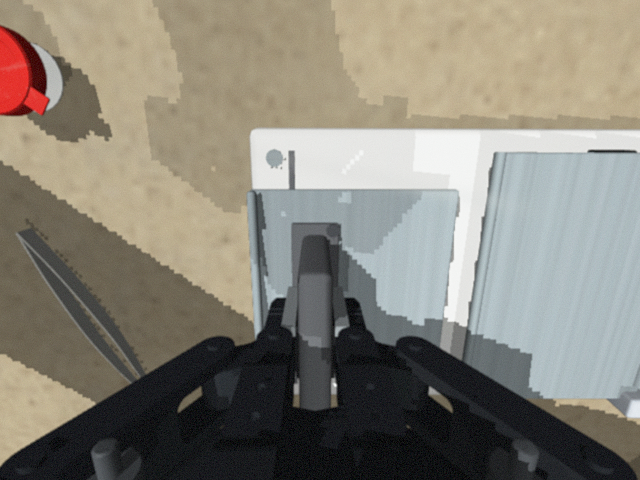

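Run:
```python
from h import *
p=load("wrist9"); im=p["im"][:,:,::-1]
cv2.imwrite("pics/w9a.png",cv2.resize(im[115:375,235:515],None,fx=2.8,fy=2.3,interpolation=cv2.INTER_CUBIC))
s=load("side9"); 
cv2.imwrite("pics/s9a.png",cv2.resize(s["im"][270:320,255:355,::-1],None,fx=8,fy=8,interpolation=cv2.INTER_CUBIC))
print(cam(p)[0].T@-cam(p)[1])
```

```text
[0.50101057 0.06340143 0.17372091]
```

View pics/w9a.png

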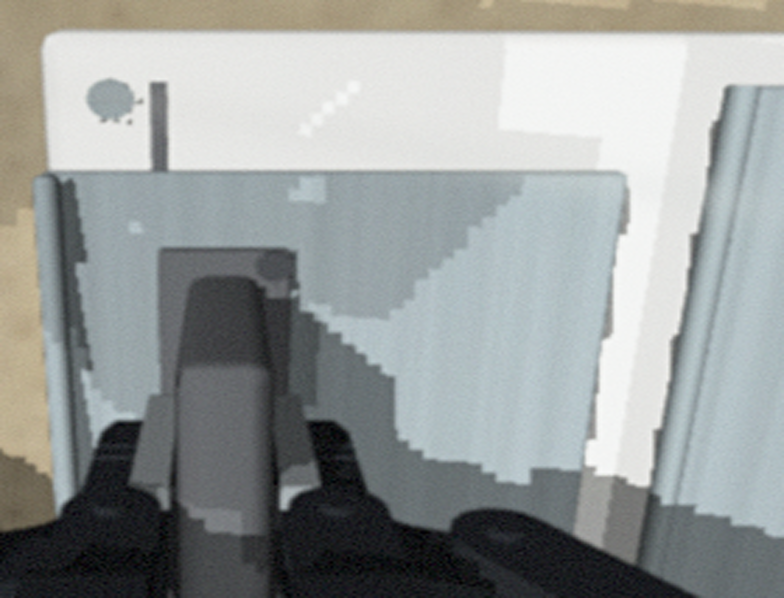

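View pics/s9a.png

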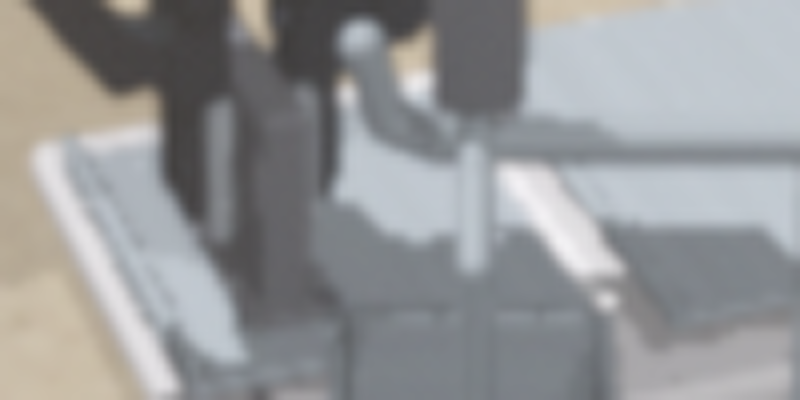

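Run:
```python
from h import *
p=load("wrist9")
W=lambda a,b,z:onz(p,((a+.5)/2.8-.5+235,(b+.5)/2.3-.5+115),z)[:2]
yaw=lambda a,b:round(np.degrees(np.arctan2(*(b-a)[::-1])),2)
zs=.0233
e1,e2=W(625,183,zs),W(578,530,zs); print("strip edge",e1.round(4),e2.round(4),"yaw",yaw(e2,e1)-90)
l1,l2=W(60,174,zs),W(620,172,zs); print("strip left side yaw",yaw(l1,l2),l1,l2)
f1,f2=W(726,90,.024),W(653,500,.024); print("flap edge",f1.round(4),f2.round(4),"yaw",yaw(f2,f1)-90)
f3,f4=W(712,130,.021),W(646,530,.021); print("flap lower edge",f3.round(4),f4.round(4),"yaw",yaw(f4,f3)-90)
g1,g2=W(740,86,.024),W(780,86,.024)
b1,b2=W(70,33,.012),W(770,33,.012); print("board side yaw",yaw(b1,b2))
th=np.radians(5.8); X=np.array([np.cos(th),np.sin(th)]);Y=np.array([-X[1],X[0]])
print("Y strip left",l2@Y,"flap left",g1@Y,g2@Y,"board left",b1@Y,b2@Y,"X: strip edge",e1@X,e2@X,"flap",f1@X,f2@X)
print("lap top-cam: Y",np.array([.590,-.0033])@Y,"X",np.array([.59,-.0033])@X, "TCP Y",np.array([.5099,-.0119])@Y,"X",np.array([.5099,-.0119])@X)
```

```text
strip edge [0.5673 0.0457] [ 0.5763 -0.0318] yaw 6.609999999999999
strip left side yaw 6.07 [0.47732229 0.03828813] [0.5659971  0.04772155]
flap edge [0.5785 0.0645] [ 0.5878 -0.0225] yaw 6.109999999999999
flap lower edge [0.5797 0.057 ] [ 0.5901 -0.032 ] yaw 6.6200000000000045
board side yaw 5.83
Y strip left -0.009720317358826173 flap left 0.006447674277993801 0.006450439399649855 board left 0.016070137832676645 0.016124195473415464 X: strip edge 0.5689858192343165 0.5700873625278691 flap 0.5820321453781176 0.5825116348246693
lap top-cam: Y -0.06290632167707334 X 0.5866461324282813 TCP Y -0.06336768636864692 X 0.506087103495322
```

Emit:
apply_moves(hand=[255,255,255,255,255,255,255,255], xyz=[[0,0.05,0.017],[0,0.05,0],[0,0,0],[0,0,0],[0.1,0,0],[0.1,0,0],[0,0,0],[0,0,0]], delta_rot=[[0,0,0],[0,0,0],[0,0,0],[0,0,0],[0,0,0],[0,0,0],[0,0,0],[0,0,0]])

```text
t: 17.98
tool_pos: [0.5211, -0.0096, 0.0468]
tcp_rot: [-0.706, -0.036, 0.036, 0.706]
contact_force: [0.6, -0.2, -0.6]
opening: 0.0108
```

```bash
python3 -c "
from h import *
to([.5432,-.0080,.0462],5.8)
shot('wrist','wrist10')
p=load('wrist10');cv2.imwrite('pics/w10a.png',cv2.resize(p['im'][115:375,235:515,::-1],None,fx=2.8,fy=2.3,interpolation=cv2.INTER_CUBIC))
shot('side','side10',(255,355,265,335),8)"
```

```text
t 17.98 tcp [ 0.5211 -0.0096  0.0468] yaw 5.8 down [-0.  0. -1.] F [ 0.6 -0.2 -0.6] open 0.0108
units xyz [ 0.37   0.009 -0.011] rot y units -0.0 tilt fix rot x,z units [-0.002 -0.    -0.003]
```

View pics/w10a.png

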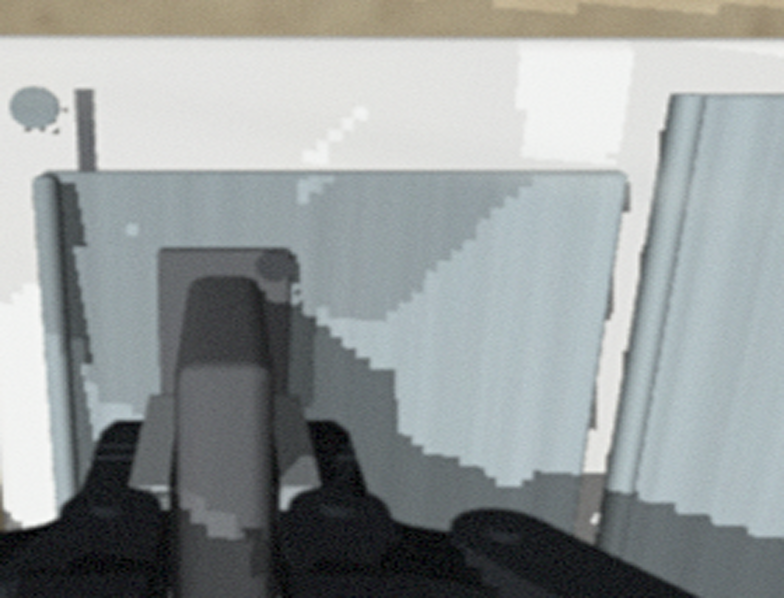

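View pics/side10.png

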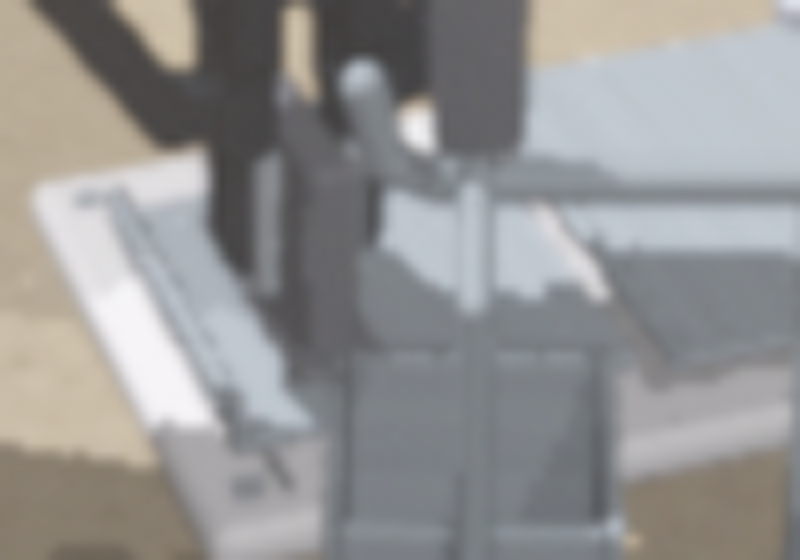

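Run:
```python
from h import *
p=load("wrist10")
W=lambda a,b,z:onz(p,((a+.5)/2.8-.5+235,(b+.5)/2.3-.5+115),z)[:2]
yaw=lambda a,b:round(np.degrees(np.arctan2(*(b-a)[::-1])),2)
zs=.0166
e1,e2=W(625,183,zs),W(580,530,zs); l1,l2=W(60,174,zs),W(610,173,zs)
f1,f2=W(673,96,.024),W(608,480,.024);f3,f4=W(661,135,.0215),W(602,500,.0215)
g1=W(740,95,.024);b1,b2=W(70,38,.012),W(770,38,.012)
th=np.radians(5.9); X=np.array([np.cos(th),np.sin(th)]);Y=np.array([-X[1],X[0]])
print("yaws strip",yaw(e2,e1)-90,yaw(l1,l2),"flap",yaw(f2,f1)-90,yaw(f4,f3)-90,"board",yaw(b1,b2))
print("X strip",e1@X,e2@X,"flap",f1@X,f2@X,f3@X,f4@X); print("Y strip",l1@Y,l2@Y,"flap",g1@Y,"board",b1@Y,b2@Y)
```

```text
yaws strip 6.8799999999999955 5.97 flap 5.609999999999999 5.8799999999999955 board 5.83
X strip 0.5803670857991079 0.5816979539486447 flap 0.582358146259333 0.5819687405535068 0.5826545059037803 0.5826292087432727
Y strip -0.009794337734771119 -0.009686466141152539 flap 0.005353128173981225 board 0.015375810614132596 0.015250100826930943
```

Run:
```python
from h import *
s=load("side10")
W=lambda a,b,z:onz(s,((a+.5)/8-.5+255,(b+.5)/8-.5+265),z)[:2]
th=np.radians(5.9); X=np.array([np.cos(th),np.sin(th)]);Y=np.array([-X[1],X[0]])
im=s["im"].astype(int)
for v in range(288,306): print(v, im[v,318:336].mean(1).astype(int).tolist())
for (a,b) in [(548,235),(583,280)]: print("strip edge",W(a,b,.0166)@X)
for (a,b) in [(575,235),(607,285)]: print("flap lip",W(a,b,.021)@X,W(a,b,.024)@X)
```

```text
288 [139, 139, 139, 139, 139, 139, 139, 139, 139, 139, 139, 139, 139, 140, 144, 148, 149, 149]
289 [135, 135, 134, 137, 137, 132, 132, 134, 133, 132, 134, 135, 136, 136, 136, 137, 136, 137]
290 [160, 159, 155, 161, 167, 156, 145, 154, 156, 151, 155, 159, 160, 159, 159, 158, 158, 159]
291 [189, 189, 186, 187, 199, 196, 176, 176, 186, 185, 186, 188, 190, 189, 188, 187, 187, 188]
292 [199, 199, 200, 202, 209, 213, 200, 180, 190, 196, 193, 194, 198, 199, 199, 198, 197, 197]
293 [199, 200, 202, 204, 210, 217, 210, 183, 180, 194, 193, 187, 193, 199, 201, 199, 199, 197]
294 [200, 200, 201, 203, 206, 213, 214, 202, 181, 181, 183, 170, 180, 195, 199, 199, 195, 196]
295 [200, 200, 200, 200, 203, 206, 210, 212, 201, 177, 157, 145, 162, 185, 191, 187, 178, 186]
296 [201, 201, 200, 200, 201, 203, 207, 211, 214, 200, 166, 137, 140, 154, 158, 156, 150, 157]
297 [200, 201, 201, 200, 200, 202, 204, 210, 218, 216, 198, 157, 132, 132, 133, 132, 134, 136]
298 [199, 201, 201, 200, 199, 200, 201, 206, 213, 217, 213, 185, 141, 127, 127, 125, 130, 132]
299 [198, 200, 201, 201, 198, 193, 193, 194, 197, 204, 212, 201, 153, 124, 126, 128, 129, 131]
300 [191, 194, 198, 200, 192, 171, 161, 162, 164, 175, 199, 205, 171, 132, 123, 127, 129, 130]
301 [161, 170, 187, 191, 183, 152, 136, 136, 137, 147, 177, 200, 187, 145, 121, 123, 128, 129]
302 [137, 144, 156, 160, 155, 140, 132, 131, 132, 135, 148, 167, 162, 138, 121, 119, 125, 127]
303 [131, 133, 136, 136, 135, 134, 132, 131, 131, 132, 134, 136, 132, 129, 126, 120, 122, 126]
304 [131, 131, 131, 130, 131, 132, 132, 132, 132, 132, 132, 131, 130, 128, 129, 126, 122, 123]
305 [130, 130, 131, 131, 130, 131, 131, 133, 132, 131, 132, 132, 132, 131, 131, 131, 125, 120]
strip edge 0.5829429699801082
strip edge 0.5831719292647921
flap lip 0.5861216701078071 0.5842226624242115
flap lip 0.5847699768019564 0.5828796681317361
```

Emit:
apply_moves(hand=[255,255,255,255,255,255], xyz=[[0.08,0,0],[0.1,0,0],[0.1,0,0],[0.095,0,0],[0,0,0],[0,0,0]], delta_rot=[[0,0,0],[0,0,0],[0,0,0],[0,0,0],[0,0,0],[0,0,0]])

```text
t: 18.82
tool_pos: [0.5433, -0.0073, 0.0467]
tcp_rot: [-0.706, -0.036, 0.036, 0.706]
contact_force: [-0.9, -0.1, -1.3]
opening: 0.0114
```

```bash
python3 -c "
from h import *
to([.5432,-.0080,.0462],5.8)
shot('wrist','wrist11')
p=load('wrist11');cv2.imwrite('pics/w11a.png',cv2.resize(p['im'][115:375,235:515,::-1],None,fx=2.8,fy=2.3,interpolation=cv2.INTER_CUBIC))
shot('side','side11',(255,355,265,335),8)"
```

```text
t 18.82 tcp [ 0.5433 -0.0073  0.0467] yaw 5.8 down [-0.  0. -1.] F [-0.9 -0.1 -1.3] open 0.0114
units xyz [-0.003  0.008 -0.012] rot y units -0.0 tilt fix rot x,z units [-0.003  0.    -0.004]
```

View pics/w11a.png

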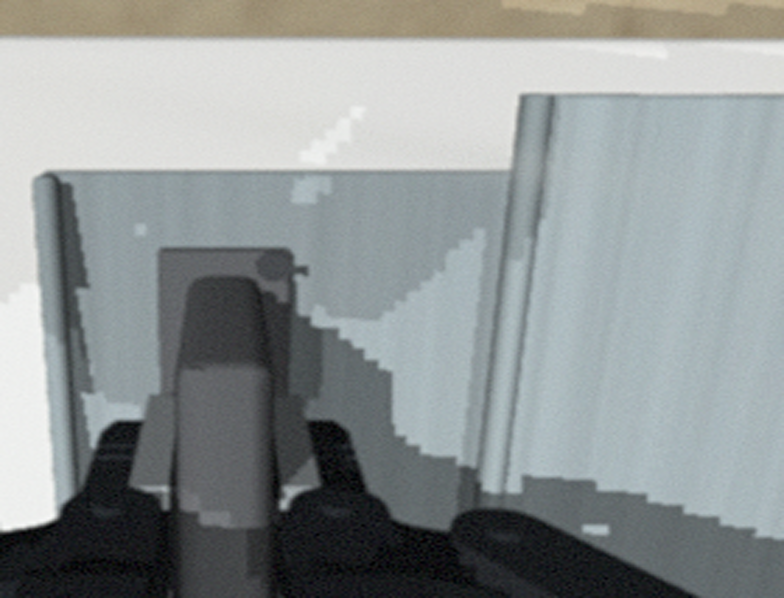

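View pics/side11.png

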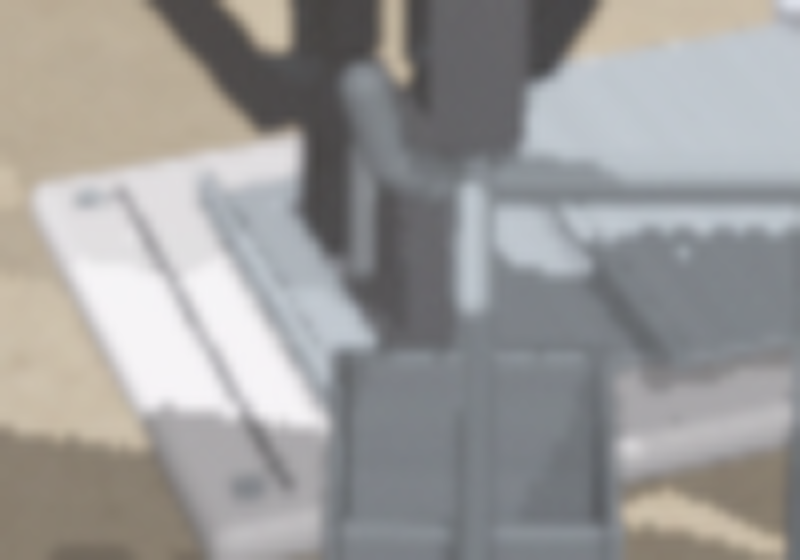

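Run:
```python
from h import *
p=load("wrist11")
W=lambda a,b,z:onz(p,((a+.5)/2.8-.5+235,(b+.5)/2.3-.5+115),z)[:2]
zs=.0166
e1,e2=W(625,183,zs),W(580,530,zs); l1,l2=W(80,173,zs),W(505,172,zs)
f1,f2=W(521,96,.024),W(481,480,.024);f3=W(513,140,.0215);f4=W(482,450,.0215)
g1=W(700,95,.024);b1,b2=W(70,38,.012),W(770,38,.012)
n1=W(35,180,.020)
yaw=lambda a,b:round(np.degrees(np.arctan2(*(b-a)[::-1])),2)
th=np.radians(5.85); X=np.array([np.cos(th),np.sin(th)]);Y=np.array([-X[1],X[0]])
print("yaw strip",yaw(l1,l2),"flap",yaw(f2,f1)-90,yaw(f4,f3)-90,"board",yaw(b1,b2))
print("ins", e1@X-f1@X,e2@X-f2@X,e1@X-f3@X,e2@X-f4@X,"from near end",95-1000*(f1@X-n1@X)); print("Y strip",l1@Y,l2@Y,"flap",g1@Y,"board",b1@Y,b2@Y)
```

```text
yaw strip 6.01 flap 6.060000000000002 6.200000000000003 board 5.83
ins 0.020363376320360893 0.021470718791846255 0.020093710610135096 0.021097446565915723 from near end 21.819657362523472
Y strip -0.009168146295143067 -0.008982353092220858 flap 0.005868529775640381 board 0.015801476278803496 0.015767747069709875
```

Emit:
apply_moves(hand=[255,255,255,255], xyz=[[0,0.015,0],[0,0,0],[0,0,0],[0,0,0]], delta_rot=[[0,0,0],[0,0,0],[0,0,0],[0,0,0]])

```text
t: 19.42
tool_pos: [0.5434, -0.0073, 0.0462]
tcp_rot: [-0.706, -0.036, 0.036, 0.706]
contact_force: [-3.6, 0.2, 5.6]
opening: 0.0111
```

Emit:
apply_moves(hand=[255,255,255,255], xyz=[[0,0.015,0],[0,0,0],[0,0,0],[0,0,0]], delta_rot=[[0,0,0],[0,0,0],[0,0,0],[0,0,0]])

```text
t: 19.92
tool_pos: [0.5435, -0.0073, 0.0462]
tcp_rot: [-0.706, -0.036, 0.036, 0.706]
contact_force: [-7.9, 0.5, 13.4]
opening: 0.0114
```

Emit:
apply_moves(hand=[255,255,255,255], xyz=[[-0.008,-0.005,0],[0,0,0],[0,0,0],[0,0,0]], delta_rot=[[0,0,0],[0,0,0],[0,0,0],[0,0,0]])

```text
t: 20.42
tool_pos: [0.5435, -0.0074, 0.0463]
tcp_rot: [-0.706, -0.036, 0.035, 0.706]
contact_force: [-3.1, 0.1, 9.2]
opening: 0.0111
```

```bash
python3 -c "
from h import *
o=to([.5432,-.0080,.0462],5.8); print(o['wrist_torque'])
shot('wrist','wrist12')
p=load('wrist12');cv2.imwrite('pics/w12a.png',cv2.resize(p['im'][115:375,235:515,::-1],None,fx=2.8,fy=2.3,interpolation=cv2.INTER_CUBIC))
shot('side','side12',(200,400,220,390),4)
o=to([.5432,-.0080,.0462],5.8)"
```

```text
t 20.43 tcp [ 0.5435 -0.0074  0.0463] yaw 5.8 down [ 0.001  0.    -1.   ] F [-3.1  0.1  9.2] open 0.0111
units xyz [-0.006  0.001 -0.01 ] rot y units -0.0 tilt fix rot x,z units [-0.001 -0.     0.008]
[0.11393375 0.59608252 0.04938679]
t 20.52 tcp [ 0.5435 -0.0073  0.0462] yaw 5.79 down [ 0.001  0.    -1.   ] F [-3.1  0.8  8.6] open 0.0112
units xyz [-0.006  0.001 -0.01 ] rot y units -0.001 tilt fix rot x,z units [-0.001 -0.     0.007]
```

View pics/w12a.png

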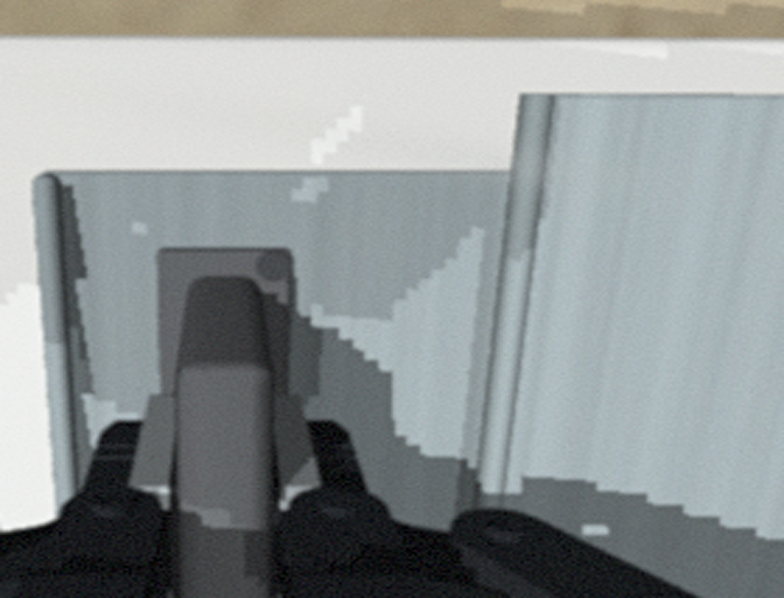

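View pics/side12.png

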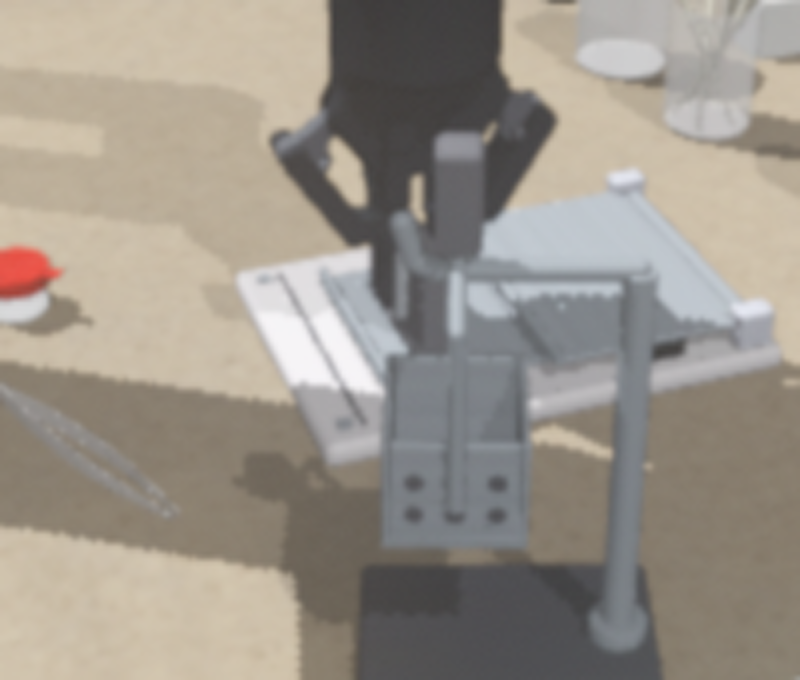

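Emit:
apply_moves(hand=[255,255,255,255], xyz=[[0,0.002,0],[0,0,0],[0,0,0],[0,0,0]], delta_rot=[[0,0,0],[0,0,0],[0,0,0],[0,0,0]])

```text
t: 21.02
tool_pos: [0.5434, -0.0073, 0.0462]
tcp_rot: [-0.706, -0.036, 0.036, 0.706]
contact_force: [-4.4, 1.0, 8.9]
opening: 0.0112
```

```bash
python3 -c "
from h import *
from bench import bot
o=to([.5432,-.0080,.0462],5.8)
print(bot.sign_off())"
```

```text
t 21.02 tcp [ 0.5434 -0.0073  0.0462] yaw 5.8 down [ 0.001  0.    -1.   ] F [-4.4  1.   8.9] open 0.0112
units xyz [-0.005  0.    -0.011] rot y units -0.0 tilt fix rot x,z units [-0.001  0.     0.006]
the job is handed in; nothing more can be done
None
```

The job is handed in at t = 21 s. The basket hangs by its handle on the hook, released. The strip is under the flap, still gripped and pressed on the board.

**Basket:** The side and top views after release showed the handle on the rod next to the upturned end. It was still hanging there in the last side view.

**Strip under the flap:** I measured these in the last wrist views:

| Check | Result |
|---|---|
| Depth under the flap | about 20–21 mm |
| Square to the flap | within about 0.2° |
| Centred on the flap | within about 0.5 mm |

The flap looked shut in the pictures; I did not measure its angle.

**Push:** The wrist reads 8.9 N. Adding the held strip's weight, that is roughly 10 N on the board. The tool is upright to about 0.1°. A small sideways reaction of about 4 N along the sliding direction remains, which is probably friction.

**Disagreements:**
- **Depth:** Dead reckoning from the arm pose and the top camera gave about 18 mm. Working from the side view gave about 20 mm. I went by the two close views.
- **Wrist camera:** It was 3–5 mm off the fixed cameras in absolute position, so I used it only for distances between nearby things.

I did not touch the other glassware and tools on purpose, but I did not re-measure where they stand at the end.

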